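# Fit a burr in the bead-drilling collet

## Task

Take the gold barrel-headed burr out of the wooden block and push its shank down into the upright collet holder until it stands fully home on the socket floor, without ramming it. Then turn the brass collet nut clockwise (seen from above), by feel, until the jaws grip the shank firmly, without overtightening; leave the burr home and upright and leave the other things alone.

Things in the scene. Friction and masses are not known exactly. Their poses are not given: they have to be found in the camera images.
- burr: The burr to fit: steel shank 8 mm in diameter, 50 mm long, foot chamfered over 2.5 mm, then a gold fluted barrel head 16 mm in diameter and 28 mm tall (78 mm overall, about 50 g). Origin: centre of the shank's foot; z runs up the shank to the head. Starts upright in one of the block's holes; grasp it by the head.
- burr_head (a point): Centre of the burr's barrel head, 64 mm above its foot.
- ball_burr: Bystander in the block: the same 8 mm shank, dark 20 mm ball head whose top is 68 mm above the foot. Origin at the foot.
- cone_burr: Bystander in the block: the same 8 mm shank, dark pointed cone head, 16 mm at its base, 78 mm overall. Origin at the foot.
- block: Fixed wooden block 60 (x) x 160 (y) x 35 (z) mm, origin at the centre of its underside; three holes 9.5 mm wide, 28 mm deep, on its y axis at -50, 0 and 50 mm. A burr's foot rests 7 mm above the block's underside, its head begins 22 mm above the block's top. The fingers have room on its x sides.
- holder: Fixed upright collet holder: grey base 110 x 100 x 20 mm, dark column 38 mm wide, on it the round knurled brass nut, 50 mm in diameter, 60 to 84 mm above the underside. Inside it a fixed steel nose with a funnel mouth 14 mm wide at its top (87 mm up), narrowing to 9.4 mm. Origin: centre of the underside, on the nut's axis; z up. The bore lies 7 mm off that axis, along the holder's x.
- socket_mouth (a point): Centre of the funnel mouth at the top of the nose, on the bore's axis (7 mm beside the nut's axis), 41 mm above the socket floor. With the burr fully home the underside of its head stands 9 mm above this point.
- socket: Column under the nut. Origin: centre of the socket floor, on the bore's axis, 46 mm above the holder's underside; the burr's foot rests here when home. From some 10 mm above the floor three sprung balls hold the shank back with 2 to 10 N: it does not fall home but must be pushed until the solid floor is felt (under 30 N; 45 N harms it). Let go, it stays upright.
- nut_center (a point): Centre of the nut, on its turning axis (nut top 12 mm above, bottom 12 mm below, base top 52 mm below); does not turn with the nut. Grip the nut across its 50 mm diameter from above with 30 N or more, the burr standing between the fingers (burr top 52 mm above this point). It turns clockwise from above to close, with 0.1 N m of friction.
- dish: Bystander: blue ceramic bowl, 80 mm wide, 30 mm tall, holding gold beads. Origin under its centre.
- glue_gun: Bystander: grey glue gun lying on its side, body 120 mm long, 34 mm tall. Origin under the centre of its body.
- jaw: Jaw inside the nose; the nut's inner cam presses the shank on it. They touch after 0.1 to 1.4 rad of clockwise turning (unknown); then the torque rises 0.3 to 0.6 N m per rad. Firm grip: 0.25 to 0.4 N m while turning, or, at a stop, 0.05 to 0.2 N m still pushing back (friction takes 0.1). Past 0.5 N m turning it is overtight and harmed. Let go, the nut stays. Origin at the holder's.

How it is judged:
By the outcome, as a careful person would: the job done as asked, in the order asked, and still so for the second after the job is handed in, with the robot touching nothing.
It also fails if it takes over 64 s, if anything falls off the work surface, if the arm or the gripper's body presses on something with over 40 N, if the wrist force passes 120 N, or if a joint passes its speed limit or range.

## Robot

A 6-joint arm with a two-finger parallel gripper is mounted at the origin on the work surface. World frame = base frame: x ahead of the robot, y to its left, z up, the work surface at z = 0. Lengths are in m, angles in rad, forces in N, time in s.
With the tool pointing down it reaches from about 0.375 to 0.9 m from the base axis. Payload 3.1 kg.
Tool frame: the origin (TCP) lies at the centre of the arm's flange, where the gripper is bolted on; the fingertips stand 182 mm ahead of it and the grasp point (between the pads) lies 164 mm ahead of it; z points along the fingers, x is the direction in which the jaws open and shut, and the axes are right-handed (so a half turn about z gives the same grasp; the last joint's range is limited). The gripper opens to 87 mm and grips with 3 to 60 N. Pads are 19 mm wide; open, the fingers measure 117 mm over their backs; the gripper's body (75 mm by 190 mm) begins 51 mm behind the grasp point.
Start: joints at [1.151, 0.527, 1.433, -0, 1.181, -0.178], TCP at [0.149, 0.607, 0.405] pointing down, gripper open.
Joint ranges: [-3.08, 3.08], [-0.75, 2.2], [0.22, 2.44], [-1.43, 4.57], [0, 2.65], [-2.85, 2.85]. Speed limits (rad/s): [2.79, 2.79, 3.14, 3.14, 3.14, 3.14].

## Interface

Orientations are given as a unit quaternion [x, y, z, w].
In Python, from rig import status, eyes, robot gives the robot as it stands. The module is installed in compiled form; this text tells all that it offers.
- The arm moves only by the tool step_arm, never from a script. Its argument "steps" is a list of rows, each a list of 7 numbers: the closure, from -1 (fully open) to 1 (shut), so that 0 is half open, then the shift along the tool's x, y, z each as a share of 0.025 m, from -1 to 1, then the turn, a rotation vector about the tool's x, y, z each as a share of 8 degrees, from -1 to 1. In form: [[jaw, dx, dy, dz, rx, ry, rz], ...]. A call has exactly 10 rows; each row shifts and turns the commanded pose from where the row before left it, along the tool's axes as they then stand; what a row does not reach is not made up. A row lasts 1/10 s, in which the tool goes at most 50 mm and 8.59 degrees, less where a joint would pass 70% of its speed; a pose out of reach is approached as far as the arm can. A call with a number of a shift or a turn outside -1 to 1 is refused whole. A call with a gripper value outside its range is refused whole. The fingers move at their own pace and stop on an object; "squeeze" is the grip in N (left out, the last holds). Time passes only in rows, so rows that do not move let the fingers close, or fill a call up. It gives the time, the measured TCP pose, the force and the opening at its end, in the units of the state.
- status.get_obs(): the state, without advancing time (a new reading comes with each control period).
- eyes.camera(name): name is "side" or "top" or "wrist"; returns (picture, depth): 400x640x3 uint8, red, green, blue; 400x640 float32, m along the optical axis (not along the pixel's ray), 0 where there is no reading.
- eyes.camera_info(name): a dict with "K" (3x3 intrinsics, pixels), "k1" (the pictures are not rectified: a ray, as slopes to the right and down, at radius r is drawn at 1 + k1 r^2 times it, then the intrinsics apply), "R" (3x3) and "t" (3): a world point X has camera coordinates R X + t. Camera axes: x right, y down, z forward; pixel columns grow to the right and rows downward; lengths in m; the calibration is good to about 2 mm. A picture is of the moment at which its call begins: read the wrist's pose just before it. camera_info takes no time and is no camera call; for the wrist camera it gives the pose at the moment of the call.
- robot.hand_in(): hands the job in, once; it reports no verdict.
The state is a dict: "time": time; "q": joint angles; "joint_velocities": joint speeds; "joint_torque": joint torques, N m; "position": TCP position; "tool_rot": TCP orientation; "ft_force": force on the tool from outside, world axes, zero at the start; "moment": the same for the moment, N m; "grip_width": finger opening in m.
Only numpy, scipy, OpenCV 4.12 (cv2) and the standard library are available. Lean on these libraries where they do the work, as an engineer would, in place of code of your own. Each camera call takes 0.05 s, during which the arm holds its last target.

## Working session

There is one attempt and no reset: what is moved stays moved. The work goes in short steps, Python scripts to look and compute and a tool call to move; the robot and the scene stay as the last step left them, time stands still between calls to the robot, and variables do not carry over. Pictures are saved under pics/ and viewed, and the job is handed in when it is done.

Besides the shell and the picture viewer there is one more tool, called after ">>>" as a command line: name --pt "numbers of a row" for each row, then --argument value for the rest. step_arm: Moves the arm, as the interface text tells. Its arguments: {"type":"object","properties":{"steps":{"type":"array"},"squeeze":{"type":"number"}},"required":["steps"]}

```bash
mkdir -p pics; cat > h.py <<'E'
import numpy as np,cv2
from rig import status,eyes,robot
def snap(n,f):
    info=eyes.camera_info(n); p,d=eyes.camera(n)
    cv2.imwrite('pics/'+f+'.png',p[:,:,::-1]); np.savez('pics/'+f+'.npz',p=p,d=d,K=info['K'],k1=info['k1'],R=info['R'],t=info['t'])
    return p,d,info
def world(f):
    z=np.load('pics/'+f+'.npz'); K=z['K'];k1=float(z['k1']);d=z['d']
    v,u=np.mgrid[0:d.shape[0],0:d.shape[1]].astype(float)
    x=(u-K[0,2])/K[0,0];y=(v-K[1,2])/K[1,1]
    a,b=x.copy(),y.copy()
    for _ in range(15):
        s=1+k1*(a*a+b*b);a=x/s;b=y/s
    C=np.stack([a*d,b*d,d],-1)
    W=(C-z['t'])@z['R']
    W[d==0]=np.nan
    return z['p'],d,W
def proj(f,X):
    z=np.load('pics/'+f+'.npz'); c=z['R']@np.array(X)+z['t'];a,b=c[0]/c[2],c[1]/c[2];s=1+float(z['k1'])*(a*a+b*b)
    return z['K'][0,0]*a*s+z['K'][0,2],z['K'][1,1]*b*s+z['K'][1,2]
E
python3 - <<'E'
from h import *
print(status.get_obs())
for n in('side','top','wrist'):
    p,d,i=snap(n,n+'0');print(n,i['K'],i['k1'],i['R'],i['t'],(d==0).mean())
E
```

```text
{'time': 0.0, 'q': array([ 1.15146925e+00,  5.28452748e-01,  1.43386646e+00, -9.32177532e-06,
        1.18135631e+00, -1.78497599e-01]), 'joint_velocities': array([-0.00087612,  0.00036736, -0.00110968, -0.00091576, -0.00070344,
        0.0005415 ]), 'joint_torque': array([-3.54857693e-04, -4.40049827e+01, -1.76586592e+01,  6.34166342e-02,
        5.82642120e-02, -1.68457891e-04]), 'position': array([0.1489029 , 0.60666544, 0.40379086]), 'tool_rot': array([ 7.86925491e-01,  6.17047152e-01, -9.18587126e-04,  4.90700473e-04]), 'ft_force': array([ 0.44650346, -0.5108328 ,  0.15201833]), 'moment': array([-0.02529262, -0.04020505,  0.03137375]), 'grip_width': 0.0868417672188457}
side [[415.82054045   0.         320.30937312]
 [  0.         415.82054045 204.18020323]
 [  0.           0.           1.        ]] -0.02389697035143793 [[-0.98605137 -0.16574327 -0.0152268 ]
 [-0.11831763  0.76235567 -0.63625055]
 [ 0.11706248 -0.62557413 -0.77133221]] [0.54269085 0.10026074 0.71560065] 0.004015625
top [[416.3635442    0.         324.68611487]
 [  0.         416.3635442  201.21212661]
 [  0.           0.           1.        ]] -0.04079825789439337 [[ 0.01948848 -0.99919943 -0.03493845]
 [-0.99805384 -0.01737202 -0.05988941]
 [ 0.05923451  0.03603761 -0.99759339]] [0.02112429 0.55344426 0.79553324] 0.0040234375
wrist [[316.98702542   0.         315.78485065]
 [  0.         316.98702542 198.28436947]
 [  0.           0.           1.        ]] -0.058552393898681325 [[ 0.23872357  0.97108373 -0.00272731]
 [ 0.92996371 -0.22780449  0.28856995]
 [ 0.27960429 -0.07142474 -0.95745493]] [-0.62300811 -0.03511538  0.39170458] 0.00375
```

View pics/top0.png

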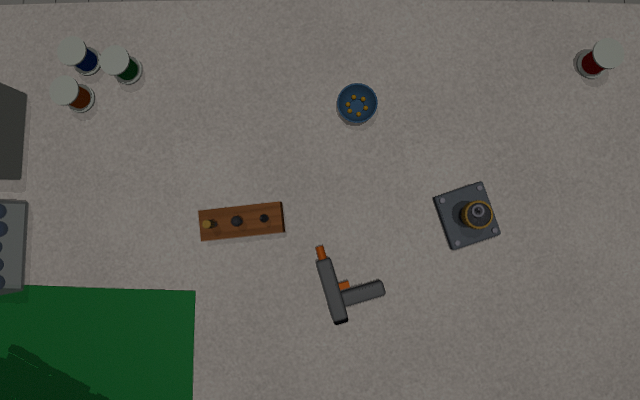

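View pics/side0.png

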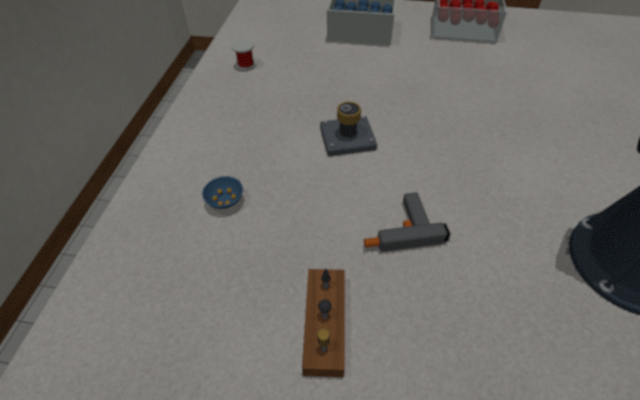

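View pics/wrist0.png

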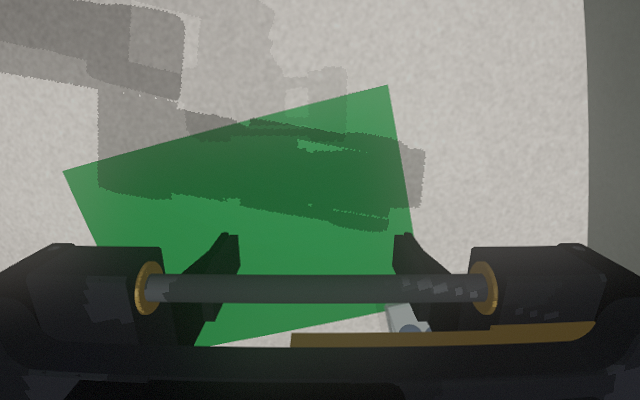

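The top view shows the block at about (241,221), with the gold burr at its left end (208,224). The holder is at (466,215) with the nut at about (478,213), the dish at (357,103) and the glue gun at (340,290).

```bash
python3 - <<'E'
from h import *
for f in('top0','side0'):
    p,d,W=world(f)
    def box(cx,cy,r,zlo,zhi,name):
        m=(abs(W[...,0]-cx)<r)&(abs(W[...,1]-cy)<r)&(W[...,2]>zlo)&(W[...,2]<zhi)
        P=W[m]; 
        if len(P)<5: print(name,len(P));return
        rc=cv2.minAreaRect(P[:,:2].astype(np.float32)*1000); print(f,name,len(P),rc,'med',np.median(P,0), 'mean',P.mean(0))
    if f=='top0':
        for uv in((208,224),(241,205),(470,190),(478,212),(357,103)): print(uv,W[uv[1],uv[0]])
        b=W[205,241,:2];h=W[215,445,:2];n=W[203,478,:2]
    print('table z',np.nanmedian(W[300:340,420:520,2]) if f=='top0' else '')
    box(*b,.12,.025,.042,'block')
    box(*b,.12,.075,.1,'burr heads')
    box(*h,.12,.012,.028,'base')
    box(*h,.12,.075,.1,'nut top')
E
```

```text
(208, 224) [0.50404441 0.23852764 0.08597476]
(241, 205) [0.54336205 0.19967288 0.00123436]
(470, 190) [ 0.57929001 -0.24910847  0.02101873]
(478, 212) [ 0.53530856 -0.24993663  0.06488322]
(357, 103) [ 0.75243273 -0.02931644  0.00473902]
table z 0.000927516718254733
top0 block 2327 ((510.5653381347656, 192.91104125976562), (60.12353515625, 159.7208251953125), 7.532801151275635) med [0.51107882 0.18704655 0.03600841] mean [0.51073491 0.18964499 0.03597963]
top0 burr heads 111 ((508.398193359375, 195.3607635498047), (14.7638578414917, 111.11408996582031), 5.510229110717773) med [0.50683642 0.2367595  0.08484616] mean [0.50705304 0.21893901 0.0827365 ]
top0 base 2170 ((530.9616088867188, -244.20770263671875), (108.40533447265625, 100.65936279296875), 19.665206909179688) med [ 0.52836963 -0.23118277  0.02085459] mean [ 0.52999092 -0.23638894  0.02081408]
top0 nut top 649 ((529.4578857421875, -244.319091796875), (50.05601119995117, 49.738250732421875), 1.160201072692871) med [ 0.52907563 -0.24405525  0.08330138] mean [ 0.52965622 -0.24347451  0.08354842]
table z 
side0 block 3604 ((510.74224853515625, 195.64170837402344), (59.39628219604492, 161.25682067871094), 7.557508945465088) med [0.50820078 0.2086142  0.0349426 ] mean [0.50897124 0.20541171 0.03485629]
side0 burr heads 169 ((510.6853332519531, 199.72866821289062), (14.799983978271484, 108.89884185791016), 8.937110900878906) med [0.50490428 0.24470307 0.08452372] mean [0.50562274 0.23005145 0.08311571]
side0 base 1308 ((529.1566772460938, -240.12484741210938), (110.42919921875, 103.13497161865234), 19.153528213500977) med [ 0.52781198 -0.22341769  0.01973816] mean [ 0.52837118 -0.22755317  0.01962037]
side0 nut top 362 ((529.0551147460938, -240.2426300048828), (50.46939468383789, 49.62420654296875), 59.71002197265625) med [ 0.52846078 -0.23579924  0.08199026] mean [ 0.52879265 -0.23740208  0.08209199]
```

```bash
python3 - <<'E'
from h import *
for f,(u,v),(w,h) in(('top0',(190,190),(110,65)),('top0',(425,170),(90,90)),('side0',(295,255),(60,125)),('side0',(310,90),(80,75))):
    p=np.load('pics/'+f+'.npz')['p'][v:v+h,u:u+w]; cv2.imwrite(f'pics/c_{f}_{u}.png',cv2.resize(p,None,fx=5,fy=4.7,interpolation=cv2.INTER_CUBIC)[:600,:800,::-1])
E
```

```text
(no output)
```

View pics/c_top0_425.png

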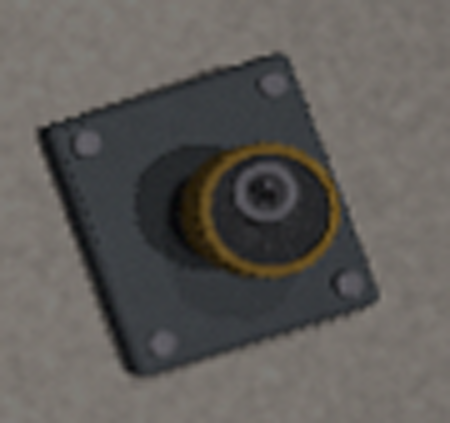

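View pics/c_side0_310.png

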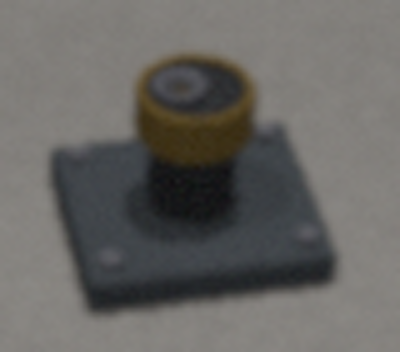

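The nose is offset towards holder +x, at about 19.5° (world +x, +y from the nut axis). I'll write a helper that works out tool-axis moves, then move above the burr.

```bash
cat >> h.py <<'E'
from scipy.spatial.transform import Rotation as Ro
def down(a): # tool x at angle a (rad), z down
    return Ro.from_matrix([[np.cos(a),np.sin(a),0],[np.sin(a),-np.cos(a),0],[0,0,-1]])
def plan(P,a,N,start=None):
    o=status.get_obs(); p=np.array(o['position']); r=Ro.from_quat(o['tool_rot'])
    rv=(r.inv()*down(a)).as_rotvec(); rr=rv/N; dp=(np.array(P)-p)/N
    for i in range(N):
        c=r*Ro.from_rotvec(rv*i/N)
        print(i,np.round(np.r_[c.inv().apply(dp)/.025, np.degrees(rr)/8],2).tolist())
def st():
    o=status.get_obs();R=Ro.from_quat(o['tool_rot']).as_matrix()
    print('t',round(o['time'],2),'pos',o['position'].round(4),'ang',round(np.degrees(np.arctan2(R[1,0],R[0,0])),2),'z',R[:,2].round(4),'F',o['ft_force'].round(2),'M',o['moment'].round(3),'w',round(o['grip_width'],4),'q',o['q'].round(3))
E
python3 - <<'E'
from h import *
plan([.504,.244,.315],np.radians(7.5),20)
E
```

```text
0 [-0.53, 0.86, 0.18, 0.0, 0.0, 0.43]
1 [-0.48, 0.89, 0.18, 0.0, 0.0, 0.43]
2 [-0.43, 0.92, 0.18, 0.0, 0.0, 0.43]
3 [-0.37, 0.94, 0.18, 0.0, 0.0, 0.43]
4 [-0.31, 0.97, 0.18, 0.0, 0.0, 0.43]
5 [-0.26, 0.98, 0.18, 0.0, 0.0, 0.43]
6 [-0.2, 1.0, 0.18, 0.0, 0.0, 0.43]
7 [-0.14, 1.01, 0.18, 0.0, 0.0, 0.43]
8 [-0.08, 1.01, 0.18, 0.0, 0.0, 0.43]
9 [-0.02, 1.02, 0.18, 0.0, 0.0, 0.43]
10 [0.05, 1.01, 0.18, 0.0, 0.0, 0.43]
11 [0.11, 1.01, 0.18, 0.0, 0.0, 0.43]
12 [0.17, 1.0, 0.18, 0.0, 0.0, 0.43]
13 [0.23, 0.99, 0.18, 0.0, 0.0, 0.43]
14 [0.28, 0.97, 0.18, 0.0, 0.0, 0.43]
15 [0.34, 0.96, 0.18, 0.0, 0.0, 0.43]
16 [0.4, 0.93, 0.18, 0.0, 0.0, 0.43]
17 [0.45, 0.91, 0.18, 0.0, 0.0, 0.43]
18 [0.51, 0.88, 0.18, 0.0, 0.0, 0.43]
19 [0.56, 0.85, 0.18, 0.0, 0.0, 0.43]
```

>>> step_arm --pt "-1 -0.53 0.86 0.18 0 0 0.43" --pt "-1 -0.48 0.89 0.18 0 0 0.43" --pt "-1 -0.43 0.92 0.18 0 0 0.43" --pt "-1 -0.37 0.94 0.18 0 0 0.43" --pt "-1 -0.31 0.97 0.18 0 0 0.43" --pt "-1 -0.26 0.98 0.18 0 0 0.43" --pt "-1 -0.2 1 0.18 0 0 0.43" --pt "-1 -0.14 1 0.18 0 0 0.43" --pt "-1 -0.08 1 0.18 0 0 0.43" --pt "-1 -0.02 1 0.18 0 0 0.43"

```text
time: 1.15
position: [0.3262, 0.4252, 0.3594]
tool_rot: [0.935, 0.356, -0.0, 0.0]
ft_force: [-0.1, 0.4, 0.5]
grip_width: 0.0872
```

>>> step_arm --pt "-1 0.05 1 0.18 0 0 0.43" --pt "-1 0.11 1 0.18 0 0 0.43" --pt "-1 0.17 1 0.18 0 0 0.43" --pt "-1 0.23 0.99 0.18 0 0 0.43" --pt "-1 0.28 0.97 0.18 0 0 0.43" --pt "-1 0.34 0.96 0.18 0 0 0.43" --pt "-1 0.4 0.93 0.18 0 0 0.43" --pt "-1 0.45 0.91 0.18 0 0 0.43" --pt "-1 0.51 0.88 0.18 0 0 0.43" --pt "-1 0.56 0.85 0.18 0 0 0.43"

```text
time: 2.15
position: [0.5033, 0.2442, 0.3144]
tool_rot: [0.998, 0.063, -0.0, 0.0]
ft_force: [0.3, 0.2, 0.1]
grip_width: 0.0869
```

```bash
python3 - <<'E'
from h import *
st();snap('wrist','w1');st()
E
```

```text
t 2.15 pos [0.5033 0.2442 0.3144] ang 7.26 z [-5.e-04 -1.e-04 -1.e+00] F [0.32 0.24 0.11] M [-0.014  0.044  0.025] w 0.0869 q [0.252 0.563 1.683 0.    0.896 0.125]
t 2.2 pos [0.5062 0.242  0.3139] ang 7.04 z [ 0.0028 -0.0015 -1.    ] F [ 1.82 -1.18 -1.08] M [-0.156 -0.046  0.027] w 0.087 q [ 0.247  0.565  1.68  -0.003  0.894  0.126]
```

View pics/w1.png

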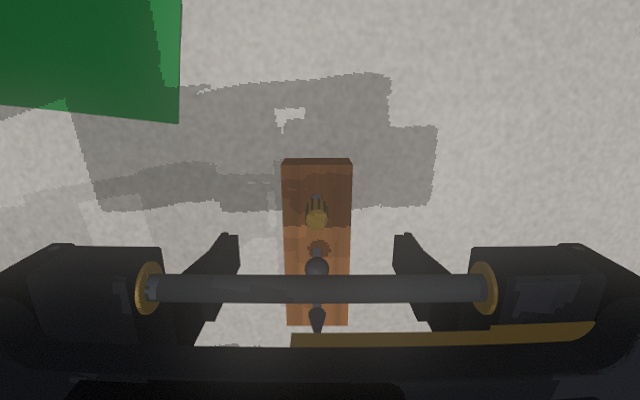

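The wrist view shows the gold head at about (317,215), the ball burr at (317,268) and the cone burr at (317,320). The arm was still settling, so I'll look again and measure.

```bash
python3 - <<'E'
from h import *
st();snap('wrist','w2');st()
p,d,W=world('w2')
m=(W[...,2]>.06)&(W[...,2]<.09);m[:190]=0;m[240:]=0;m[:,:290]=0;m[:,345:]=0
P=W[m];print(len(P),P.min(0),P.max(0),np.median(P,0))
t=P[P[:,2]>.08];print('top',len(t),t.min(0),t.max(0),t.mean(0),cv2.minEnclosingCircle(t[:,:2].astype(np.float32)*1000))
m=(W[...,2]>.03)&(W[...,2]<.04);m[:150]=0;m[330:]=0;m[:,:270]=0;m[:,365:]=0
P=W[m];print('block',cv2.minAreaRect(P[:,:2].astype(np.float32)*1000))
# expected pixel of estimates
for X in ([.504,.244,.085],[.504,.2455,.085],[.504,.2425,.085]): print(proj('w2',X),proj('top0',X),proj('side0',X))
q=np.load('pics/w2.npz')['p'][185:245,280:355];cv2.imwrite('pics/c_w2.png',cv2.resize(q,None,fx=8,fy=8,interpolation=cv2.INTER_CUBIC)[...,::-1])
E
```

```text
t 2.2 pos [0.5062 0.242  0.3139] ang 7.04 z [ 0.0028 -0.0015 -1.    ] F [ 1.82 -1.18 -1.08] M [-0.156 -0.046  0.027] w 0.087 q [ 0.247  0.565  1.68  -0.003  0.894  0.126]
t 2.25 pos [0.5049 0.2431 0.3141] ang 7.18 z [ 1.1e-03 -4.0e-04 -1.0e+00] F [ 0.15 -0.11  0.27] M [-0.047  0.104 -0.007] w 0.0872 q [ 2.490e-01  5.640e-01  1.681e+00 -1.000e-03  8.960e-01  1.250e-01]
583 [0.49531029 0.23580772 0.06026461] [0.51175328 0.25269081 0.08678074] [0.50347488 0.24698218 0.08415947]
top 415 [0.49550517 0.23580772 0.08006501] [0.51151644 0.25269081 0.08678074] [0.50351866 0.24481263 0.08434667] ((503.5464782714844, 244.2492218017578), 8.441896438598633)
block ((509.97100830078125, 194.04519653320312), (60.25934982299805, 161.10452270507812), 7.3817362785339355)
(np.float64(312.07812816501877), np.float64(216.18589145071522)) (np.float64(205.19115250990097), np.float64(223.96513574707782)) (np.float64(323.2809370643814), np.float64(332.8471088581476))
(np.float64(312.33372558809606), np.float64(214.18041706510513)) (np.float64(204.37562259891428), np.float64(223.94800747450395)) (np.float64(323.1001629043227), np.float64(333.91358094969587))
(np.float64(311.8235678050645), np.float64(218.18328186690215)) (np.float64(206.0069148161233), np.float64(223.9822606835008)) (np.float64(323.4611152707589), np.float64(331.78410435205103))
```

View pics/c_w2.png

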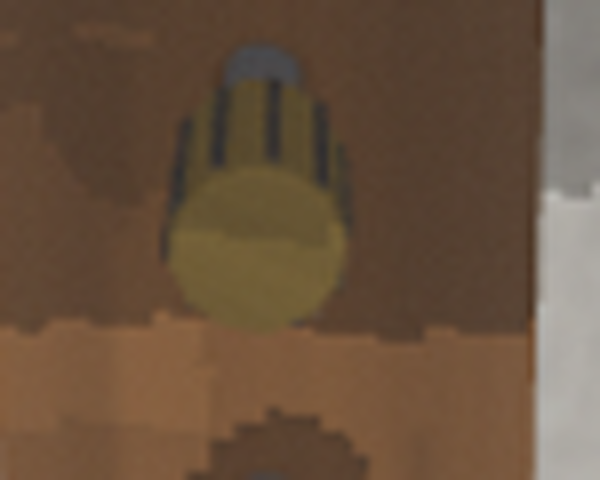

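View pics/c_top0_190.png

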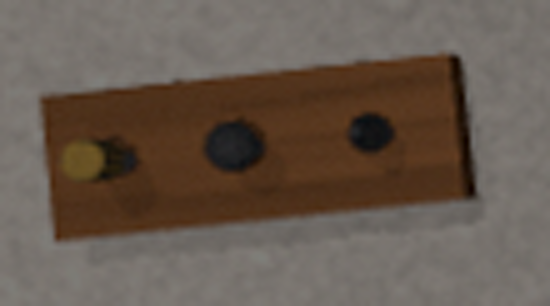

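>>> step_arm --pt "-1 0 0 0.4 0 0 0" --pt "-1 0 0 0.6 0 0 0" --pt "-1 0 0 0.6 0 0 0" --pt "-1 0 0 0.6 0 0 0" --pt "-1 0 0 0.5 0 0 0" --pt "-1 0 0 0.3 0 0 0" --pt "-1 0 0 0.1 0 0 0" --pt "-1 0 0 0 0 0 0" --pt "-1 0 0 0 0 0 0" --pt "-1 0 0 0 0 0 0" --squeeze 25

```text
time: 3.25
position: [0.503, 0.2452, 0.2379]
tool_rot: [0.998, 0.065, 0.001, -0.0]
ft_force: [-0.9, -0.4, -0.2]
grip_width: 0.0872
```

```bash
python3 - <<'E'
from h import *
st();snap('wrist','w3');
E
```

```text
t 3.25 pos [0.503  0.2452 0.2379] ang 7.4 z [ 1.3e-03  4.0e-04 -1.0e+00] F [-0.9  -0.41 -0.19] M [-0.07   0.065 -0.006] w 0.0872 q [0.254 0.686 1.727 0.    0.728 0.125]
```

View pics/w3.png

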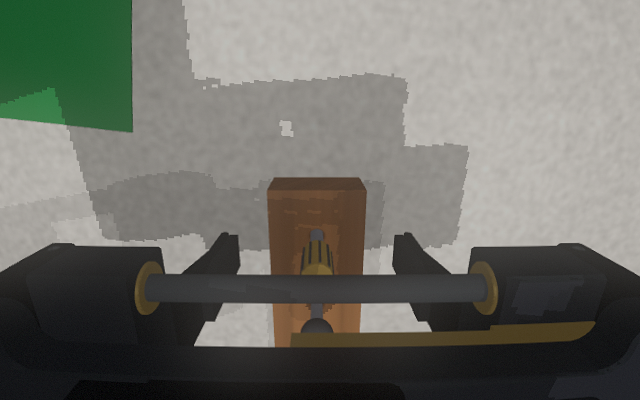

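The gold head is centred between the fingers at about (317,262). Closing with a small correction.

>>> step_arm --pt "-0.5 0.03 0.04 0 0 0 0" --pt "0 0 0 0 0 0 0" --pt "0.5 0 0 0 0 0 0" --pt "1 0 0 0 0 0 0" --pt "1 0 0 0 0 0 0" --pt "1 0 0 0 0 0 0" --pt "1 0 0 0 0 0 0" --pt "1 0 0 0 0 0 0" --pt "1 0 0 0 0 0 0" --pt "1 0 0 0 0 0 0" --squeeze 25

```text
time: 4.3
position: [0.5036, 0.2442, 0.2373]
tool_rot: [0.998, 0.065, 0.0, -0.0]
ft_force: [0.4, 0.2, -0.5]
grip_width: 0.0151
```

```bash
python3 - <<'E'
from h import *
st()
E
```

```text
t 4.3 pos [0.5036 0.2442 0.2373] ang 7.4 z [ 1.e-04  0.e+00 -1.e+00] F [ 0.37  0.2  -0.46] M [-0.088  0.001 -0.006] w 0.0151 q [ 0.252  0.687  1.726 -0.     0.728  0.123]
```

>>> step_arm --pt "1 0 0 -0.2 0 0 0" --pt "1 0 0 -0.3 0 0 0" --pt "1 0 0 -0.4 0 0 0" --pt "1 0 0 -0.6 0 0 0" --pt "1 0 0 -0.7 0 0 0" --pt "1 0 0 -0.8 0 0 0" --pt "1 0 0 -0.8 0 0 0" --pt "1 0 0 -0.5 0 0 0" --pt "1 0 0 -0.2 0 0 0" --pt "1 0 0 0 0 0 0"

```text
time: 5.3
position: [0.5036, 0.2442, 0.3505]
tool_rot: [0.998, 0.065, 0.001, -0.0]
ft_force: [-1.0, 0.3, 0.1]
grip_width: 0.0154
```

```bash
python3 - <<'E'
from h import *
st()
plan([.5359,-.2399,.350],np.radians(50),24)
E
```

```text
t 5.3 pos [0.5036 0.2442 0.3505] ang 7.41 z [ 1.5e-03  4.0e-04 -1.0e+00] F [-0.99  0.33  0.06] M [-0.093  0.011 -0.009] w 0.0154 q [ 0.252  0.51   1.653 -0.     0.976  0.123]
0 [-0.05, 0.81, 0.0, 0.0, -0.0, -0.22]
1 [-0.08, 0.81, 0.0, 0.0, -0.0, -0.22]
2 [-0.1, 0.8, 0.0, 0.0, -0.0, -0.22]
3 [-0.13, 0.8, 0.0, 0.0, -0.0, -0.22]
4 [-0.15, 0.79, 0.0, 0.0, -0.0, -0.22]
5 [-0.17, 0.79, 0.0, 0.0, -0.0, -0.22]
6 [-0.2, 0.78, 0.0, 0.0, -0.0, -0.22]
7 [-0.22, 0.78, 0.0, 0.0, -0.0, -0.22]
8 [-0.25, 0.77, 0.0, 0.0, -0.0, -0.22]
9 [-0.27, 0.76, 0.0, 0.0, -0.0, -0.22]
10 [-0.29, 0.75, 0.0, 0.0, -0.0, -0.22]
11 [-0.32, 0.74, 0.0, 0.0, -0.0, -0.22]
12 [-0.34, 0.73, 0.0, 0.0, -0.0, -0.22]
13 [-0.36, 0.72, 0.0, 0.0, -0.0, -0.22]
14 [-0.39, 0.71, 0.0, 0.0, -0.0, -0.22]
15 [-0.41, 0.7, 0.0, 0.0, -0.0, -0.22]
16 [-0.43, 0.69, 0.0, 0.0, -0.0, -0.22]
17 [-0.45, 0.67, 0.0, 0.0, -0.0, -0.22]
18 [-0.47, 0.66, 0.0, 0.0, -0.0, -0.22]
19 [-0.49, 0.64, 0.0, 0.0, -0.0, -0.22]
20 [-0.51, 0.63, 0.0, 0.0, -0.0, -0.22]
21 [-0.53, 0.61, 0.0, 0.0, -0.0, -0.22]
22 [-0.55, 0.59, 0.0, 0.0, -0.0, -0.22]
23 [-0.57, 0.58, 0.0, 0.0, -0.0, -0.22]
```

>>> step_arm --pt "1 -0.05 0.81 0 0 0 -0.22" --pt "1 -0.08 0.81 0 0 0 -0.22" --pt "1 -0.1 0.8 0 0 0 -0.22" --pt "1 -0.13 0.8 0 0 0 -0.22" --pt "1 -0.15 0.79 0 0 0 -0.22" --pt "1 -0.17 0.79 0 0 0 -0.22" --pt "1 -0.2 0.78 0 0 0 -0.22" --pt "1 -0.22 0.78 0 0 0 -0.22" --pt "1 -0.25 0.77 0 0 0 -0.22" --pt "1 -0.27 0.76 0 0 0 -0.22"

```text
time: 6.3
position: [0.5163, 0.0416, 0.3486]
tool_rot: [0.976, 0.217, -0.001, -0.0]
ft_force: [0.9, 0.9, 0.2]
grip_width: 0.0149
```

>>> step_arm --pt "1 -0.29 0.75 0 0 0 -0.22" --pt "1 -0.32 0.74 0 0 0 -0.22" --pt "1 -0.34 0.73 0 0 0 -0.22" --pt "1 -0.36 0.72 0 0 0 -0.22" --pt "1 -0.39 0.71 0 0 0 -0.22" --pt "1 -0.41 0.7 0 0 0 -0.22" --pt "1 -0.43 0.69 0 0 0 -0.22" --pt "1 -0.45 0.67 0 0 0 -0.22" --pt "1 -0.47 0.66 0 0 0 -0.22" --pt "1 0 0 0 0 0 0"

```text
time: 7.3
position: [0.5281, -0.1411, 0.3488]
tool_rot: [0.938, 0.348, -0.0, 0.0]
ft_force: [-0.9, 0.5, -0.4]
grip_width: 0.0149
```

```bash
python3 - <<'E'
from h import *
st()
plan([.5359,-.2399,.350],np.radians(50),7)
E
```

```text
t 7.3 pos [ 0.5281 -0.1411  0.3488] ang 40.69 z [-6.e-04 -4.e-04 -1.e+00] F [-0.9   0.48 -0.41] M [-0.06   0.052 -0.01 ] w 0.0149 q [-4.650e-01  4.980e-01  1.687e+00 -1.000e-03  9.580e-01 -1.175e+00]
0 [-0.33, 0.46, -0.01, -0.0, 0.0, -0.17]
1 [-0.34, 0.45, -0.01, -0.0, 0.0, -0.17]
2 [-0.36, 0.44, -0.01, -0.0, 0.0, -0.17]
3 [-0.37, 0.43, -0.01, -0.0, 0.0, -0.17]
4 [-0.38, 0.42, -0.01, -0.0, 0.0, -0.17]
5 [-0.38, 0.42, -0.01, -0.0, 0.0, -0.17]
6 [-0.39, 0.41, -0.01, -0.0, 0.0, -0.17]
```

>>> step_arm --pt "1 -0.33 0.46 0 0 0 -0.17" --pt "1 -0.34 0.45 0 0 0 -0.17" --pt "1 -0.36 0.44 0 0 0 -0.17" --pt "1 -0.37 0.43 0 0 0 -0.17" --pt "1 -0.38 0.42 0 0 0 -0.17" --pt "1 -0.38 0.42 0 0 0 -0.17" --pt "1 -0.39 0.41 0 0 0 -0.17" --pt "1 0 0 0 0 0 0" --pt "1 0 0 0 0 0 0" --pt "1 0 0 0 0 0 0"

```text
time: 8.3
position: [0.536, -0.2365, 0.3493]
tool_rot: [0.905, 0.426, -0.0, -0.001]
ft_force: [-0.5, -0.5, 0.1]
grip_width: 0.0151
```

```bash
python3 - <<'E'
from h import *
st();snap('wrist','w4');snap('top','t4');snap('side','s4');st()
q=np.load('pics/w4.npz')['p'][150:300,240:400];cv2.imwrite('pics/c_w4.png',cv2.resize(q,None,fx=4,fy=4,interpolation=cv2.INTER_CUBIC)[...,::-1])
q=np.load('pics/s4.npz')['p'][20:170,260:420];cv2.imwrite('pics/c_s4.png',cv2.resize(q,None,fx=4,fy=4,interpolation=cv2.INTER_CUBIC)[...,::-1])
E
```

```text
t 8.3 pos [ 0.536  -0.2365  0.3493] ang 50.37 z [-0.0014  0.0015 -1.    ] F [-0.46 -0.55  0.08] M [-0.087  0.034  0.   ] w 0.0151 q [-0.606  0.544  1.587  0.     1.013 -1.486]
t 8.45 pos [ 0.5362 -0.2369  0.3497] ang 50.4 z [-5.e-04  5.e-04 -1.e+00] F [-0.52 -0.65 -0.36] M [-0.073 -0.01  -0.043] w 0.0149 q [-0.607  0.544  1.586  0.     1.012 -1.486]
```

View pics/c_w4.png

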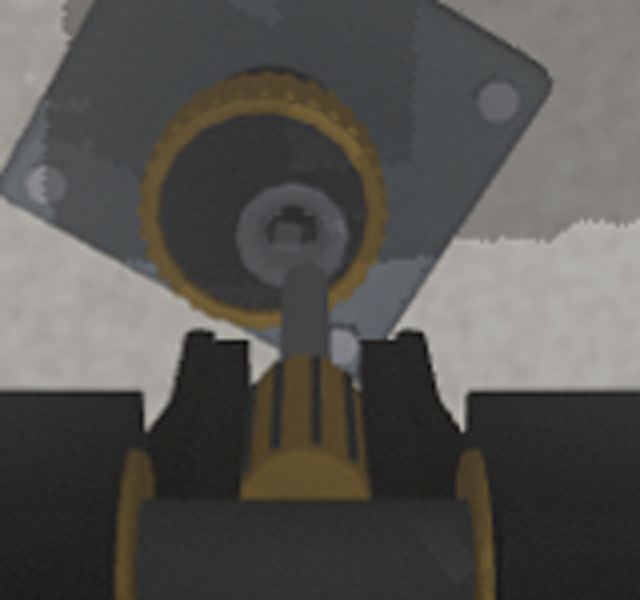

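View pics/c_s4.png

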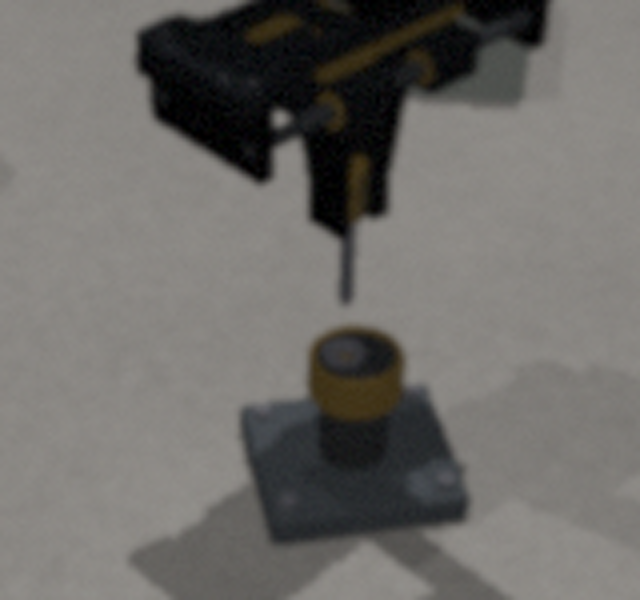

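In the wrist crop the shank foot is at about (304,270) and the nose ring is centred at about (292,237). I'll convert that to a lateral offset.

```bash
python3 - <<'E'
from h import *
from scipy.optimize import fsolve
def inv(f,uv,z): return fsolve(lambda a:np.array(proj(f,[a[0],a[1],z]))-uv,[.53,-.24])
pos=np.array([.5361,-.2367,.3495]);foot=pos+[0,0,-.2303]
pf=np.array(proj('w4',foot));print('foot proj full',pf,'crop',(pf-[240,150]+.5)*4)
for n,X in(('footedge chamf',foot+[0,0,.0025]),('tcp-grip head top',foot+[0,0,.078])): print(n,(np.array(proj('w4',X))-[240,150]+.5)*4)
m=np.array([292.5,237])/4+[240,150]-.5
print('mouth wrist',inv('w4',m,.087))
# nut centre: brass ring outer at top z .084
print('nut wrist',inv('w4',np.array([265,212])/4+[240,150]-.5,.084))
p,d,W=world('w4')
k=(W[...,2]>.075)&(W[...,2]<.1)&(np.hypot(W[...,0]-.53,W[...,1]+.24)<.035)
k[:160]=0;k[232:]=0
print(cv2.minAreaRect(W[k][:,:2].astype(np.float32)*1000),k.sum())
# camera depth of foot
print('head-on: top cam mouth', inv('top0',np.array([265/5+425,192/4.7+170])-.5,.087),'side', inv('side0',np.array([181/5+310,86/4.7+90])-.5,.087))
# foot in side
print('foot side proj crop',(np.array(proj('s4',foot))-[260,20]+.5)*4)
for X in([.536,-.240,.087],): print('mouth crop w',(np.array(proj('w4',X))-[240,150]+.5)*4,'s',(np.array(proj('s4',X))-[260,20]+.5)*4)
E
```

```text
foot proj full [316.37068255 220.29722605] crop [307.48273019 283.18890419]
footedge chamf [307.50133088 288.2526502 ]
tcp-grip head top [308.33711532 516.86619229]
mouth wrist [ 0.53592279 -0.24041357]
nut wrist [ 0.52902309 -0.24195405]
((528.9310913085938, -242.6968994140625), (50.84882736206055, 49.91764831542969), 56.27531433105469) 2684
head-on: top cam mouth [ 0.53732533 -0.24175078] side [ 0.53563682 -0.23755171]
foot side proj crop [345.67742535 302.06120119]
mouth crop w [294.32438362 236.03713573] s [344.70431071 350.22175635]
```

```bash
python3 - <<'E'
from h import *
pos=np.array([.5361,-.2367,.3495]);foot=pos+[0,0,-.2303]
q=cv2.imread('pics/c_w4.png')
th=np.linspace(0,2*np.pi,60)
for z,r in((.0,.0025),(.0025,.004),(.05,.004),(.05,.008),(.078,.008)):
    pts=np.array([(np.array(proj('w4',foot+[r*np.cos(t),r*np.sin(t),z]))-[240,150]+.5)*4 for t in th])
    print(z,r,'top',pts[:,1].min(),'x',pts[:,0].min(),pts[:,0].max())
    cv2.polylines(q,[pts.astype(np.int32)],True,(0,0,255),1)
cv2.imwrite('pics/ov4.png',q)
E
```

```text
0.0 0.0025 top 269.8665156055886 x 293.3232275188577 321.6415961166615
0.0025 0.004 top 266.6901247528401 x 284.60328444904576 330.39834796760647
0.05 0.004 top 384.1703548987683 x 279.1667371851454 336.7297460989148
0.05 0.008 top 357.5182276252541 x 250.4002719135765 365.4945254785364
0.078 0.008 top 456.2706257715072 x 240.58105407327002 376.08842282248975
```

View pics/ov4.png

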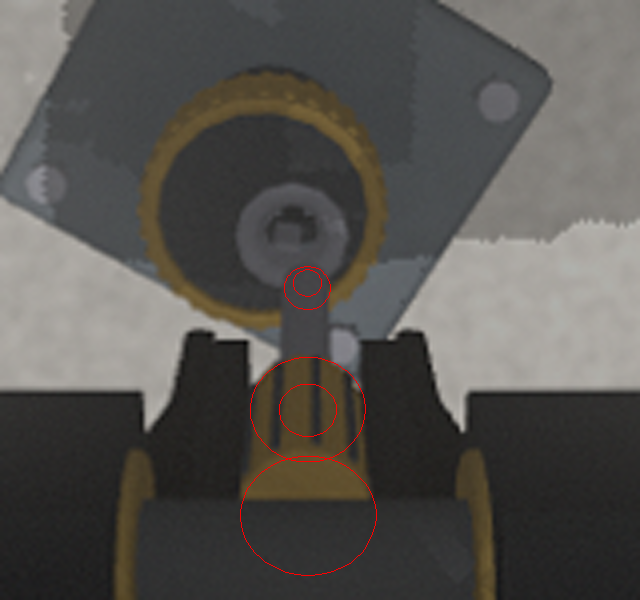

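The overlay lines up to about 1 mm and the burr hangs upright. I'll correct the mouth position for that offset.

```bash
python3 - <<'E'
from h import *
from scipy.optimize import fsolve
def inv(f,uv,z): return fsolve(lambda a:np.array(proj(f,[a[0],a[1],z]))-uv,[.53,-.24])
m=inv('w4',np.array([295.5,242])/4+[240,150]-.5,.087);print(m)
st()
plan([m[0],m[1],.3495],np.radians(50.4),1)
E
```

```text
[ 0.53712473 -0.2406283 ]
t 8.45 pos [ 0.5362 -0.2369  0.3497] ang 50.4 z [-5.e-04  5.e-04 -1.e+00] F [-0.52 -0.65 -0.36] M [-0.073 -0.01  -0.043] w 0.0149 q [-0.607  0.544  1.586  0.     1.012 -1.486]
0 [-0.09, 0.12, 0.01, -0.0, -0.0, -0.0]
```

>>> step_arm --pt "1 -0.09 0.11 0 0 0 0" --pt "1 0 0 0.2 0 0 0" --pt "1 0 0 0.25 0 0 0" --pt "1 0 0 0.25 0 0 0" --pt "1 0 0 0.2 0 0 0" --pt "1 0 0 0.1 0 0 0" --pt "1 0 0 0 0 0 0" --pt "1 0 0 0 0 0 0" --pt "1 0 0 0 0 0 0" --pt "1 0 0 0 0 0 0" --squeeze 35

```text
time: 9.45
position: [0.537, -0.2413, 0.325]
tool_rot: [0.905, 0.425, 0.0, 0.0]
ft_force: [-1.2, 0.7, -0.2]
grip_width: 0.0152
```

```bash
python3 - <<'E'
from h import *
st();snap('wrist','w5');snap('side','s5');st()
q=np.load('pics/w5.npz')['p'][180:260,270:370];q=cv2.resize(q,None,fx=7,fy=7,interpolation=cv2.INTER_CUBIC)[...,::-1].copy()
cv2.imwrite('pics/c_w5.png',q)
q=np.load('pics/s5.npz')['p'][60:150,300:400];cv2.imwrite('pics/c_s5.png',cv2.resize(q,None,fx=6,fy=6,interpolation=cv2.INTER_CUBIC)[...,::-1])
E
```

```text
t 9.45 pos [ 0.537  -0.2413  0.325 ] ang 50.36 z [ 5.e-04 -4.e-04 -1.e+00] F [-1.2   0.67 -0.15] M [-0.008  0.026  0.072] w 0.0152 q [-0.612  0.58   1.6   -0.     0.961 -1.491]
t 9.55 pos [ 0.537  -0.2413  0.325 ] ang 50.36 z [ 4.e-04 -3.e-04 -1.e+00] F [-0.07 -0.19 -0.09] M [-0.055 -0.017 -0.019] w 0.0149 q [-0.612  0.58   1.6   -0.     0.961 -1.491]
```

View pics/c_w5.png

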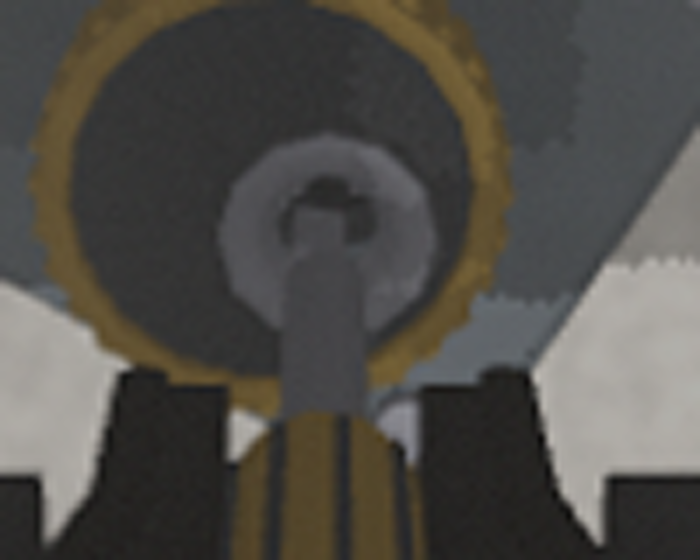

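View pics/c_s5.png

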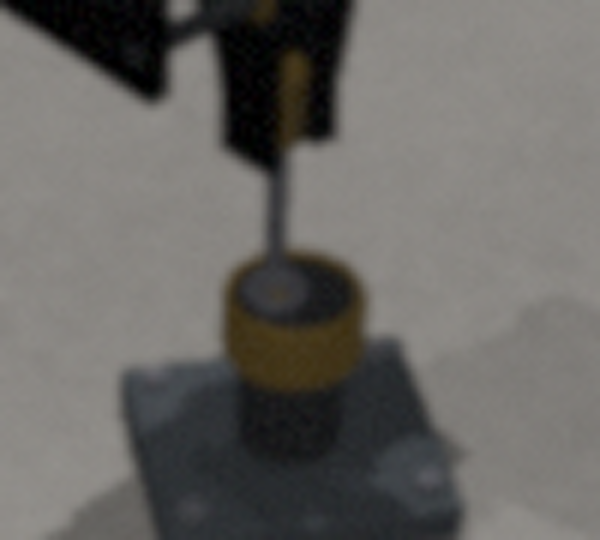

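```bash
python3 - <<'E'
from h import *
foot=np.array([.537,-.2413,.0947])
c=lambda X:(np.array(proj('w5',X))-[270,180]+.5)*7
th=np.linspace(0,2*np.pi,60)
q=cv2.imread('pics/c_w5.png')
for X,r,col in((foot,.0015,(0,0,255)),(foot+[0,0,.0025],.004,(0,0,255)),(np.array([*foot[:2],.087]),.007,(0,255,0)),(np.array([*foot[:2],.087]),.011,(0,255,0)),([.5304,-.2436,.084],.025,(255,0,0))):
    pts=np.array([c(np.array(X)+[r*np.cos(t),r*np.sin(t),0]) for t in th]);cv2.polylines(q,[pts.astype(np.int32)],True,col,1);print(c(X),pts.min(0),pts.max(0))
cv2.imwrite('pics/ov5.png',q)
E
```

```text
[328.97476386 277.12841344] [314.10808687 263.15625614] [343.84080474 291.02497636]
[329.0120056 285.9598181] [288.94459267 248.21875056] [369.07784867 323.24031726]
[328.86483804 251.0721271 ] [261.71000705 187.25628314] [396.0174593  313.65682585]
[328.86483804 251.0721271 ] [223.35885716 150.2713749 ] [434.36802915 348.91217886]
[271.86411288 208.90331449] [ 34.0743505  -23.79606426] [509.6865437 427.0163731]
```

View pics/ov5.png

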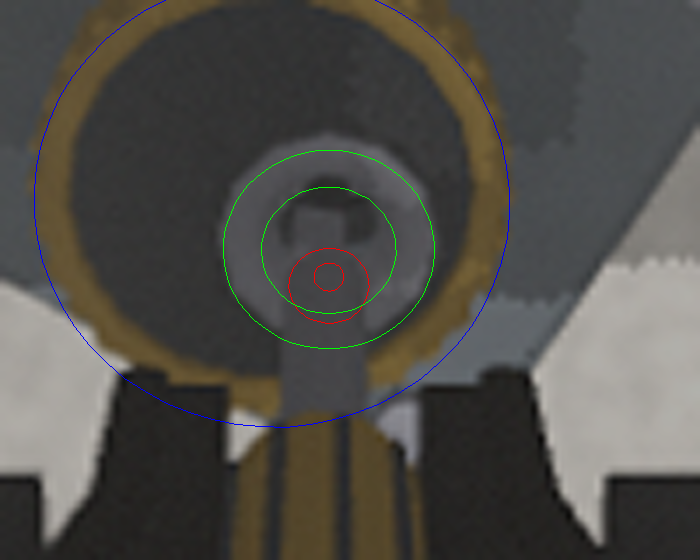

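The mouth sits about 1.5 mm towards image-up (tool −y) from the foot. I'll correct that and enter the funnel gently.

>>> step_arm --pt "1 0.01 -0.06 0 0 0 0" --pt "1 0 0 0.1 0 0 0" --pt "1 0 0 0.1 0 0 0" --pt "1 0 0 0.1 0 0 0" --pt "1 0 0 0.1 0 0 0" --pt "1 0 0 0.06 0 0 0" --pt "1 0 0 0.06 0 0 0" --pt "1 0 0 0.04 0 0 0" --pt "1 0 0 0 0 0 0" --pt "1 0 0 0 0 0 0"

```text
time: 10.55
position: [0.536, -0.2401, 0.3108]
tool_rot: [0.905, 0.425, -0.0, 0.0]
ft_force: [-0.4, -0.0, -0.7]
grip_width: 0.0153
```

```bash
python3 - <<'E'
from h import *
st()
E
```

```text
t 10.55 pos [ 0.536  -0.2401  0.3108] ang 50.36 z [ 0.e+00 -1.e-04 -1.e+00] F [-0.38 -0.03 -0.72] M [-0.066 -0.029  0.026] w 0.0153 q [-0.611  0.599  1.614 -0.     0.929 -1.49 ]
```

>>> step_arm --pt "1 0 0 0.08 0 0 0" --pt "1 0 0 0.08 0 0 0" --pt "1 0 0 0.08 0 0 0" --pt "1 0 0 0.08 0 0 0" --pt "1 0 0 0.08 0 0 0" --pt "1 0 0 0.08 0 0 0" --pt "1 0 0 0 0 0 0" --pt "1 0 0 0 0 0 0" --pt "1 0 0 0 0 0 0" --pt "1 0 0 0 0 0 0"

```text
time: 11.55
position: [0.536, -0.2401, 0.2988]
tool_rot: [0.905, 0.425, 0.0, 0.0]
ft_force: [1.1, 0.1, -2.0]
grip_width: 0.0148
```

```bash
python3 - <<'E'
from h import *
st()
E
```

```text
t 11.55 pos [ 0.536  -0.2401  0.2988] ang 50.36 z [ 1.e-04  0.e+00 -1.e+00] F [ 1.13  0.07 -1.95] M [ 0.026 -0.146  0.009] w 0.0148 q [-0.611  0.616  1.622  0.     0.903 -1.49 ]
```

>>> step_arm --pt "1 0 0 0.08 0 0 0" --pt "1 0 0 0.08 0 0 0" --pt "1 0 0 0.08 0 0 0" --pt "1 0 0 0.08 0 0 0" --pt "1 0 0 0.08 0 0 0" --pt "1 0 0 0.04 0 0 0" --pt "1 0 0 0 0 0 0" --pt "1 0 0 0 0 0 0" --pt "1 0 0 0 0 0 0" --pt "1 0 0 0 0 0 0"

```text
time: 12.55
position: [0.536, -0.24, 0.2877]
tool_rot: [0.905, 0.425, 0.0, -0.0]
ft_force: [1.0, 1.0, -2.0]
grip_width: 0.0149
```

```bash
python3 - <<'E'
from h import *
st();st()
E
```

```text
t 12.55 pos [ 0.536  -0.24    0.2877] ang 50.36 z [ 0.e+00  1.e-04 -1.e+00] F [ 1.02  0.96 -1.95] M [ 0.102 -0.179 -0.03 ] w 0.0149 q [-0.611  0.632  1.629  0.     0.88  -1.49 ]
t 12.55 pos [ 0.536  -0.24    0.2877] ang 50.36 z [ 0.e+00  1.e-04 -1.e+00] F [ 1.02  0.96 -1.95] M [ 0.102 -0.179 -0.03 ] w 0.0149 q [-0.611  0.632  1.629  0.     0.88  -1.49 ]
```

>>> step_arm --pt "1 0 0 0.06 0 0 0" --pt "1 0 0 0.06 0 0 0" --pt "1 0 0 0.06 0 0 0" --pt "1 0 0 0.06 0 0 0" --pt "1 0 0 0.06 0 0 0" --pt "1 0 0 0 0 0 0" --pt "1 0 0 0 0 0 0" --pt "1 0 0 0 0 0 0" --pt "1 0 0 0 0 0 0" --pt "1 0 0 0 0 0 0" --squeeze 45

```text
time: 13.55
position: [0.536, -0.2401, 0.2801]
tool_rot: [0.905, 0.425, -0.0, -0.0]
ft_force: [1.0, -0.7, -1.5]
grip_width: 0.0148
```

```bash
python3 - <<'E'
from h import *
st();st()
E
```

```text
t 13.55 pos [ 0.536  -0.2401  0.2801] ang 50.36 z [-1.e-04 -0.e+00 -1.e+00] F [ 0.97 -0.65 -1.49] M [-0.107 -0.239  0.002] w 0.0148 q [-0.611  0.644  1.634 -0.     0.864 -1.49 ]
t 13.55 pos [ 0.536  -0.2401  0.2801] ang 50.36 z [-1.e-04 -0.e+00 -1.e+00] F [ 0.97 -0.65 -1.49] M [-0.107 -0.239  0.002] w 0.0148 q [-0.611  0.644  1.634 -0.     0.864 -1.49 ]
```

>>> step_arm --pt "1 0 0 0.04 0 0 0" --pt "1 0 0 0.04 0 0 0" --pt "1 0 0 0 0 0 0" --pt "1 0 0 0 0 0 0" --pt "1 0 0 0 0 0 0" --pt "1 0 0 0 0 0 0" --pt "1 0 0 0 0 0 0" --pt "1 0 0 0 0 0 0" --pt "1 0 0 0 0 0 0" --pt "1 0 0 0 0 0 0"

```text
time: 14.55
position: [0.536, -0.2401, 0.2783]
tool_rot: [0.905, 0.425, 0.0, 0.0]
ft_force: [-0.2, -0.3, 1.6]
grip_width: 0.015
```

```bash
python3 - <<'E'
from h import *
st();snap('wrist','w6');snap('side','s6');st()
q=np.load('pics/w6.npz')['p'][150:300,220:420];q=cv2.resize(q,None,fx=4,fy=4,interpolation=cv2.INTER_CUBIC)[...,::-1].copy()
cv2.imwrite('pics/c_w6.png',q)
q=np.load('pics/s6.npz')['p'][60:150,300:400];cv2.imwrite('pics/c_s6.png',cv2.resize(q,None,fx=6,fy=6,interpolation=cv2.INTER_CUBIC)[...,::-1])
E
```

```text
t 14.55 pos [ 0.536  -0.2401  0.2783] ang 50.36 z [ 1.e-04 -1.e-04 -1.e+00] F [-0.19 -0.28  1.61] M [-0.109 -0.217  0.013] w 0.015 q [-0.611  0.647  1.635  0.     0.86  -1.49 ]
t 14.65 pos [ 0.536  -0.2401  0.2783] ang 50.36 z [ 1.e-04 -0.e+00 -1.e+00] F [1.3  0.05 1.48] M [-0.136 -0.274  0.021] w 0.0143 q [-0.611  0.647  1.635  0.     0.86  -1.49 ]
```

View pics/c_w6.png

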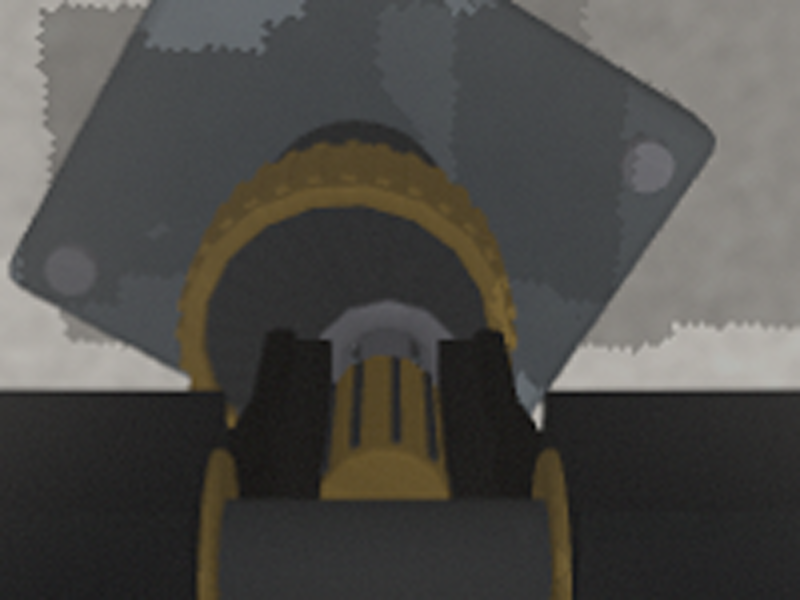

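View pics/c_s6.png

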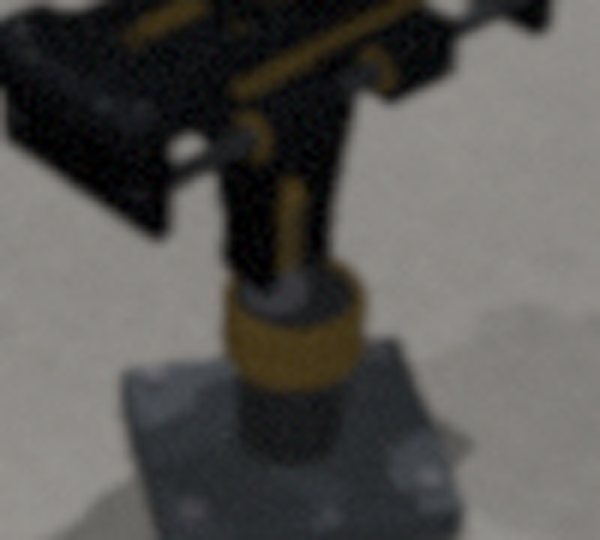

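>>> step_arm --pt "1 0 0 0.02 0 0 0" --pt "1 0 0 0.02 0 0 0" --pt "1 0 0 0 0 0 0" --pt "1 0 0 0 0 0 0" --pt "1 0 0 0 0 0 0" --pt "1 0 0 0 0 0 0" --pt "1 0 0 0 0 0 0" --pt "1 0 0 0 0 0 0" --pt "1 0 0 0 0 0 0" --pt "1 0 0 0 0 0 0"

```text
time: 15.65
position: [0.536, -0.2401, 0.2772]
tool_rot: [0.905, 0.425, 0.0, -0.0]
ft_force: [1.6, 0.3, 0.4]
grip_width: 0.0151
```

```bash
python3 - <<'E'
from h import *
st()
E
```

```text
t 15.65 pos [ 0.536  -0.2401  0.2772] ang 50.36 z [ 0.  0. -1.] F [1.58 0.31 0.41] M [-0.131 -0.369  0.055] w 0.0151 q [-0.611  0.648  1.635  0.     0.858 -1.49 ]
```

>>> step_arm --pt "1 0 0 0.03 0 0 0" --pt "1 0 0 0.03 0 0 0" --pt "1 0 0 0 0 0 0" --pt "1 0 0 0 0 0 0" --pt "1 0 0 0 0 0 0" --pt "1 0 0 0 0 0 0" --pt "1 0 0 0 0 0 0" --pt "1 0 0 0 0 0 0" --pt "1 0 0 0 0 0 0" --pt "1 0 0 0 0 0 0"

```text
time: 16.65
position: [0.5361, -0.2402, 0.2761]
tool_rot: [0.905, 0.425, 0.0, 0.0]
ft_force: [0.5, 0.7, 5.4]
grip_width: 0.0148
```

```bash
python3 - <<'E'
from h import *
st()
E
```

```text
t 16.65 pos [ 0.5361 -0.2402  0.2761] ang 50.36 z [ 5.e-04 -4.e-04 -1.e+00] F [0.54 0.66 5.36] M [-0.019 -0.203 -0.033] w 0.0148 q [-0.611  0.65   1.636 -0.     0.855 -1.49 ]
```

>>> step_arm --pt "1 0 0 0.02 0 0 0" --pt "1 0 0 0.01 0 0 0" --pt "1 0 0 0 0 0 0" --pt "1 0 0 0 0 0 0" --pt "1 0 0 0 0 0 0" --pt "1 0 0 0 0 0 0" --pt "1 0 0 0 0 0 0" --pt "1 0 0 0 0 0 0" --pt "1 0 0 0 0 0 0" --pt "1 0 0 0 0 0 0"

```text
time: 17.65
position: [0.5361, -0.2402, 0.276]
tool_rot: [0.905, 0.426, 0.0, 0.001]
ft_force: [1.1, -0.1, 9.0]
grip_width: 0.0147
```

```bash
python3 - <<'E'
from h import *
st()
E
```

```text
t 17.65 pos [ 0.5361 -0.2402  0.276 ] ang 50.37 z [ 9.e-04 -8.e-04 -1.e+00] F [ 1.1  -0.11  8.95] M [ 0.026 -0.034  0.019] w 0.0147 q [-0.611  0.65   1.636 -0.     0.854 -1.49 ]
```

>>> step_arm --pt "1 0 0 0.02 0 0 0" --pt "1 0 0 0.02 0 0 0" --pt "1 0 0 0.02 0 0 0" --pt "1 0 0 0 0 0 0" --pt "1 0 0 0 0 0 0" --pt "1 0 0 0 0 0 0" --pt "1 0 0 0 0 0 0" --pt "1 0 0 0 0 0 0" --pt "1 0 0 0 0 0 0" --pt "1 0 0 0 0 0 0"

```text
time: 18.65
position: [0.5364, -0.2404, 0.2758]
tool_rot: [0.905, 0.426, 0.001, 0.001]
ft_force: [-1.0, 1.5, 15.0]
grip_width: 0.0143
```

```bash
python3 - <<'E'
from h import *
st();snap('side','s7');snap('wrist','w7')
q=np.load('pics/w7.npz')['p'][150:300,220:420];q=cv2.resize(q,None,fx=4,fy=4,interpolation=cv2.INTER_CUBIC)[...,::-1].copy()
cv2.imwrite('pics/c_w7.png',q)
E
```

```text
t 18.65 pos [ 0.5364 -0.2404  0.2758] ang 50.37 z [ 0.0022 -0.0018 -1.    ] F [-0.96  1.49 15.02] M [0.173 0.16  0.012] w 0.0143 q [-0.611  0.65   1.636 -0.     0.852 -1.49 ]
```

View pics/c_w7.png

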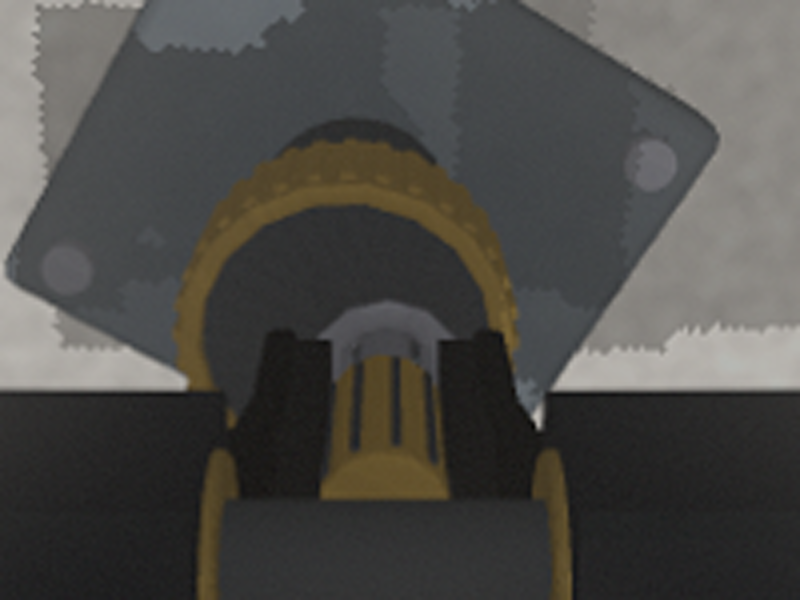

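Home is solid: force rose to 15 N with only 0.2–0.3 mm of movement, at the expected depth, and the burr hasn't slipped in the grip. Relaxing the push, then opening.

>>> step_arm --pt "1 0 0 -0.04 0 0 0" --pt "1 0 0 -0.04 0 0 0" --pt "1 0 0 -0.02 0 0 0" --pt "1 0 0 0 0 0 0" --pt "0.6 0 0 0 0 0 0" --pt "0.3 0 0 0 0 0 0" --pt "-0.3 0 0 0 0 0 0" --pt "-1 0 0 0 0 0 0" --pt "-1 0 0 0 0 0 0" --pt "-1 0 0 0 0 0 0"

```text
time: 19.75
position: [0.5359, -0.2401, 0.2758]
tool_rot: [0.905, 0.425, -0.0, -0.0]
ft_force: [0.3, 0.3, 0.1]
grip_width: 0.0493
```

```bash
python3 - <<'E'
from h import *
st()
plan([.5295,-.2425,.245],np.radians(50.37),1)
snap('wrist','w8');snap('side','s8')
q=np.load('pics/w8.npz')['p'][150:300,220:420];q=cv2.resize(q,None,fx=4,fy=4,interpolation=cv2.INTER_CUBIC)[...,::-1].copy()
cv2.imwrite('pics/c_w8.png',q)
q=np.load('pics/s8.npz')['p'][60:150,300:400];cv2.imwrite('pics/c_s8.png',cv2.resize(q,None,fx=6,fy=6,interpolation=cv2.INTER_CUBIC)[...,::-1])
E
```

```text
t 19.75 pos [ 0.5359 -0.2401  0.2758] ang 50.36 z [-6.e-04  3.e-04 -1.e+00] F [0.33 0.31 0.12] M [-0.053  0.012 -0.046] w 0.0493 q [-0.611  0.65   1.636 -0.     0.856 -1.49 ]
0 [-0.24, -0.13, 1.23, -0.0, 0.0, -0.0]
```

View pics/c_w8.png

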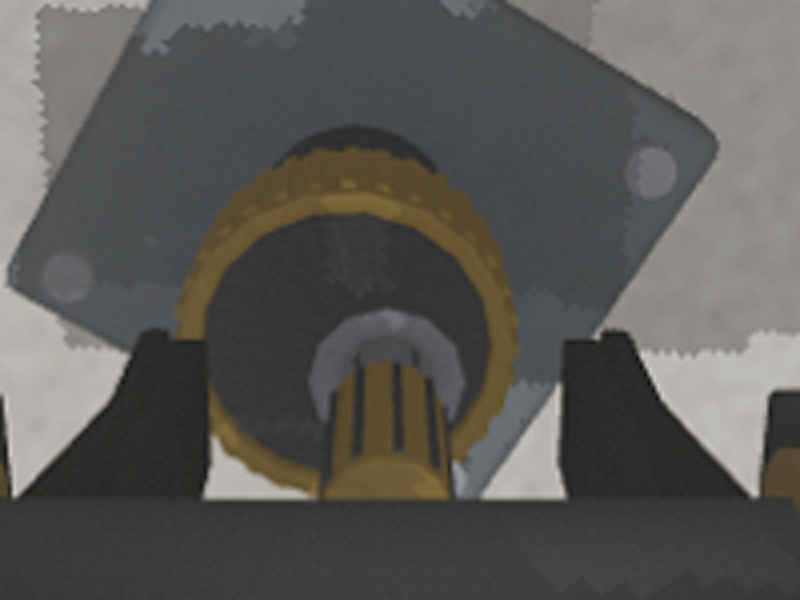

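View pics/c_s8.png

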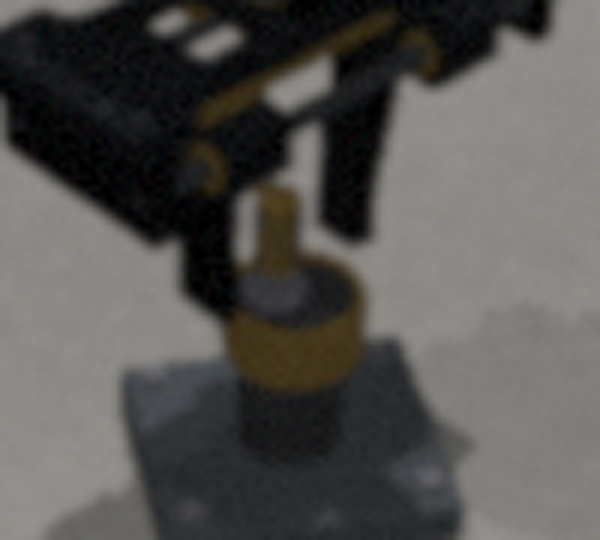

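The burr stands upright and free. Recentring on the nut axis and lowering the open fingers around it.

>>> step_arm --pt "-1 -0.06 -0.03 0 0 0 0" --pt "-1 -0.09 -0.05 0 0 0 0" --pt "-1 -0.09 -0.05 0 0 0 0" --pt "-1 0 0 0.05 0 0 0" --pt "-1 0 0 0.22 0 0 0" --pt "-1 0 0 0.3 0 0 0" --pt "-1 0 0 0.3 0 0 0" --pt "-1 0 0 0.25 0 0 0" --pt "-1 0 0 0.1 0 0 0" --pt "-1 0 0 0 0 0 0"

```text
time: 20.85
position: [0.5295, -0.2425, 0.2447]
tool_rot: [0.905, 0.425, -0.0, -0.001]
ft_force: [0.2, -0.1, 0.2]
grip_width: 0.0871
```

```bash
python3 - <<'E'
from h import *
st();snap('wrist','w9');snap('side','s9');st()
q=np.load('pics/s9.npz')['p'][60:150,300:400];cv2.imwrite('pics/c_s9.png',cv2.resize(q,None,fx=6,fy=6,interpolation=cv2.INTER_CUBIC)[...,::-1])
E
```

```text
t 20.85 pos [ 0.5295 -0.2425  0.2447] ang 50.36 z [-1.1e-03  8.0e-04 -1.0e+00] F [ 0.21 -0.09  0.22] M [ 0.019 -0.018  0.057] w 0.0871 q [-0.621  0.694  1.664 -0.     0.785 -1.5  ]
t 20.95 pos [ 0.5297 -0.2427  0.2455] ang 50.37 z [ 1.e-04 -0.e+00 -1.e+00] F [-0.43 -0.41  0.56] M [-0.003  0.002 -0.02 ] w 0.0867 q [-0.621  0.693  1.663 -0.     0.785 -1.5  ]
```

View pics/w9.png

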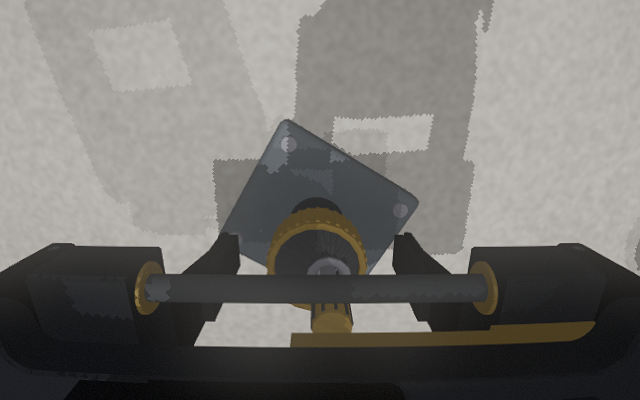

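View pics/c_s9.png

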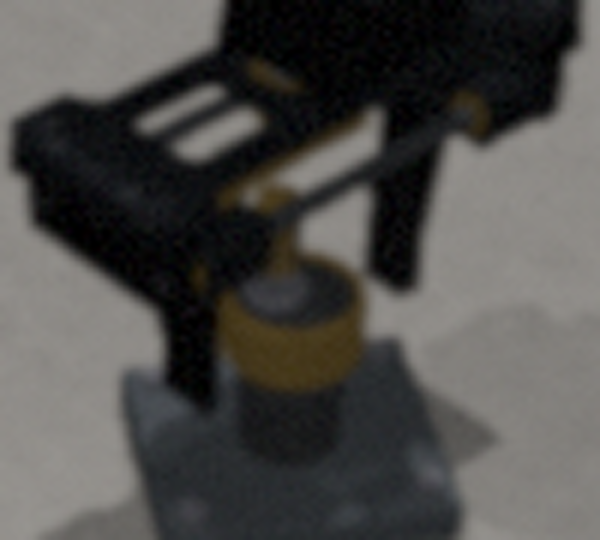

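The nut is centred between the fingers (centre column about 317, fingers at 238 and 395). Closing at 40 N.

>>> step_arm --pt "-0.7 0 0 0 0 0 0" --pt "-0.3 0 0 0 0 0 0" --pt "0 0 0 0 0 0 0" --pt "1 0 0 0 0 0 0" --pt "1 0 0 0 0 0 0" --pt "1 0 0 0 0 0 0" --pt "1 0 0 0 0 0 0" --pt "1 0 0 0 0 0 0" --pt "1 0 0 0 0 0 0" --pt "1 0 0 0 0 0 0" --squeeze 40

```text
time: 21.95
position: [0.5297, -0.2425, 0.2456]
tool_rot: [0.905, 0.425, 0.0, 0.0]
ft_force: [1.0, 1.1, 0.2]
grip_width: 0.0497
```

```bash
python3 - <<'E'
from h import *
st()
E
```

```text
t 21.95 pos [ 0.5297 -0.2425  0.2456] ang 50.36 z [ 3.e-04  1.e-04 -1.e+00] F [1.05 1.13 0.2 ] M [ 0.244 -0.203  0.057] w 0.0497 q [-0.621  0.693  1.663  0.     0.785 -1.5  ]
```

>>> step_arm --pt "1 0 0 0 0 0 0.2" --pt "1 0 0 0 0 0 0.2" --pt "1 0 0 0 0 0 0.2" --pt "1 0 0 0 0 0 0.2" --pt "1 0 0 0 0 0 0.2" --pt "1 0 0 0 0 0 0.2" --pt "1 0 0 0 0 0 0.2" --pt "1 0 0 0 0 0 0.2" --pt "1 0 0 0 0 0 0.2" --pt "1 0 0 0 0 0 0.2"

```text
time: 22.95
position: [0.5297, -0.2426, 0.2456]
tool_rot: [0.956, 0.294, 0.0, -0.0]
ft_force: [1.7, 3.4, 3.0]
grip_width: 0.0497
```

```bash
python3 - <<'E'
from h import *
st()
o=status.get_obs();print(o['joint_torque'][5])
E
```

```text
t 22.95 pos [ 0.5297 -0.2426  0.2456] ang 34.23 z [ 1.e-04  0.e+00 -1.e+00] F [1.7  3.36 2.97] M [ 0.388 -0.295  0.125] w 0.0497 q [-0.621  0.693  1.663  0.     0.785 -1.219]
-0.08226854726672173
```

>>> step_arm --pt "1 0 0 0 0 0 0.2" --pt "1 0 0 0 0 0 0.2" --pt "1 0 0 0 0 0 0.2" --pt "1 0 0 0 0 0 0.2" --pt "1 0 0 0 0 0 0.2" --pt "1 0 0 0 0 0 0.2" --pt "1 0 0 0 0 0 0.2" --pt "1 0 0 0 0 0 0.2" --pt "1 0 0 0 0 0 0.2" --pt "1 0 0 0 0 0 0.2"

```text
time: 23.95
position: [0.5296, -0.2426, 0.2455]
tool_rot: [0.987, 0.158, 0.0, 0.0]
ft_force: [1.2, 2.0, 3.1]
grip_width: 0.0498
```

```bash
python3 - <<'E'
from h import *
st()
o=status.get_obs();print(o['joint_torque'][5])
E
```

```text
t 23.95 pos [ 0.5296 -0.2426  0.2455] ang 18.23 z [ 0.e+00 -1.e-04 -1.e+00] F [1.24 1.98 3.07] M [ 0.424 -0.24   0.109] w 0.0498 q [-0.621  0.693  1.663 -0.     0.785 -0.939]
-0.0821788888424635
```

>>> step_arm --pt "1 0 0 0 0 0 0.2" --pt "1 0 0 0 0 0 0.2" --pt "1 0 0 0 0 0 0.2" --pt "1 0 0 0 0 0 0.2" --pt "1 0 0 0 0 0 0.2" --pt "1 0 0 0 0 0 0.2" --pt "1 0 0 0 0 0 0.2" --pt "1 0 0 0 0 0 0.2" --pt "1 0 0 0 0 0 0.2" --pt "1 0 0 0 0 0 0.2"

```text
time: 24.95
position: [0.5295, -0.2427, 0.2455]
tool_rot: [1.0, 0.02, -0.0, 0.0]
ft_force: [0.3, 2.1, 4.0]
grip_width: 0.0495
```

```bash
python3 - <<'E'
from h import *
st()
o=status.get_obs();print(o['joint_torque'][5])
E
```

```text
t 24.95 pos [ 0.5295 -0.2427  0.2455] ang 2.24 z [-3.e-04 -0.e+00 -1.e+00] F [0.33 2.08 4.  ] M [ 0.422 -0.063  0.089] w 0.0495 q [-0.621  0.693  1.663 -0.     0.785 -0.66 ]
-0.07614258443936706
```

>>> step_arm --pt "1 0 0 0 0 0 0.2" --pt "1 0 0 0 0 0 0.2" --pt "1 0 0 0 0 0 0.2" --pt "1 0 0 0 0 0 0.2" --pt "1 0 0 0 0 0 0.2" --pt "1 0 0 0 0 0 0.2" --pt "1 0 0 0 0 0 0.2" --pt "1 0 0 0 0 0 0.2" --pt "1 0 0 0 0 0 0.2" --pt "1 0 0 0 0 0 0.2"

```text
time: 25.95
position: [0.5296, -0.2425, 0.2455]
tool_rot: [0.993, -0.12, -0.0, -0.0]
ft_force: [1.2, 2.7, 4.1]
grip_width: 0.0494
```

```bash
python3 - <<'E'
from h import *
st()
o=status.get_obs();print(o['joint_torque'][5])
E
```

```text
t 25.95 pos [ 0.5296 -0.2425  0.2455] ang -13.73 z [-4.e-04  1.e-04 -1.e+00] F [1.16 2.66 4.14] M [0.352 0.004 0.275] w 0.0494 q [-0.621  0.693  1.664 -0.     0.785 -0.381]
0.0541743915528059
```

Contact: q6 torque has risen 0.13 and Mz reads about 0.25. Continuing in small turns.

>>> step_arm --pt "1 0 0 0 0 0 0.05" --pt "1 0 0 0 0 0 0.05" --pt "1 0 0 0 0 0 0.05" --pt "1 0 0 0 0 0 0.05" --pt "1 0 0 0 0 0 0.05" --pt "1 0 0 0 0 0 0.05" --pt "1 0 0 0 0 0 0.05" --pt "1 0 0 0 0 0 0.05" --pt "1 0 0 0 0 0 0.05" --pt "1 0 0 0 0 0 0.05"

```text
time: 26.95
position: [0.5295, -0.2425, 0.2455]
tool_rot: [0.988, -0.154, -0.0, -0.0]
ft_force: [-1.0, 2.4, 5.5]
grip_width: 0.0495
```

```bash
python3 - <<'E'
from h import *
st()
o=status.get_obs();print(o['joint_torque'][5])
E
```

```text
t 26.95 pos [ 0.5295 -0.2425  0.2455] ang -17.68 z [-4.e-04  1.e-04 -1.e+00] F [-0.99  2.44  5.53] M [ 0.29  -0.025  0.208] w 0.0495 q [-0.621  0.693  1.664 -0.     0.785 -0.313]
0.20527652464807034
```

```bash
python3 - <<'E'
from h import *
M=[]
for i in range(10):
    eyes.camera('top');o=status.get_obs();M.append(o['moment'][2]);print(round(o['joint_torque'][5],4),round(o['moment'][2],3),o['joint_velocities'][5].round(4),o['q'][5].round(4))
print(np.mean(M),np.std(M)/10**.5)
E
```

```text
0.2497 0.235 -0.0116 -0.3122
0.2282 0.19 -0.0025 -0.3125
0.2113 0.137 0.0004 -0.3126
0.2097 0.196 0.0002 -0.3126
0.2099 0.225 0.0004 -0.3126
0.21 0.157 -0.0002 -0.3126
0.2101 0.268 -0.0014 -0.3126
0.2101 0.209 -0.0001 -0.3126
0.2101 0.222 0.0008 -0.3126
0.2101 0.191 0.0007 -0.3127
0.20297990882319134 0.011422049485325783
```

>>> step_arm --pt "1 0 0 0 0 0 0.05" --pt "1 0 0 0 0 0 0.05" --pt "1 0 0 0 0 0 0.05" --pt "1 0 0 0 0 0 0.05" --pt "1 0 0 0 0 0 0.05" --pt "1 0 0 0 0 0 0.05" --pt "1 0 0 0 0 0 0.05" --pt "1 0 0 0 0 0 0.05" --pt "1 0 0 0 0 0 0.05" --pt "1 0 0 0 0 0 0.05"

```text
time: 28.45
position: [0.5295, -0.2425, 0.2456]
tool_rot: [0.982, -0.188, -0.0, -0.0]
ft_force: [1.1, 3.2, 5.0]
grip_width: 0.0492
```

```bash
python3 - <<'E'
from h import *
st()
o=status.get_obs();print(o['joint_torque'][5])
M=[]
for i in range(8):
    eyes.camera('top');o=status.get_obs();M.append(o['moment'][2]);print(round(o['joint_torque'][5],4),round(o['moment'][2],3),o['joint_velocities'][5].round(4),o['q'][5].round(4))
print(np.mean(M),np.std(M)/8**.5)
E
```

```text
t 28.45 pos [ 0.5295 -0.2425  0.2456] ang -21.66 z [-5.e-04  1.e-04 -1.e+00] F [1.13 3.16 4.96] M [ 0.335 -0.031  0.282] w 0.0492 q [-0.621  0.693  1.664 -0.     0.785 -0.243]
0.25713013485074043
0.3011 0.259 -0.0118 -0.2426
0.2763 0.256 -0.002 -0.2429
0.2589 0.296 0.0006 -0.243
0.2571 0.267 0.0006 -0.2429
0.2573 0.247 -0.0021 -0.243
0.2574 0.3 0.0009 -0.2429
0.2575 0.218 -0.0004 -0.243
0.2575 0.19 0.0001 -0.243
0.2541574226391642 0.012112979454936825
```

Turning torque is now about 0.30–0.33 N m, with a slope of about 0.6. One last 1.6° nudge to the middle of the band, then release.

>>> step_arm --pt "1 0 0 0 0 0 0.05" --pt "1 0 0 0 0 0 0.05" --pt "1 0 0 0 0 0 0.05" --pt "1 0 0 0 0 0 0.05" --pt "1 0 0 0 0 0 0" --pt "1 0 0 0 0 0 0" --pt "1 0 0 0 0 0 0" --pt "1 0 0 0 0 0 0" --pt "1 0 0 0 0 0 0" --pt "1 0 0 0 0 0 0"

```text
time: 29.85
position: [0.5295, -0.2424, 0.2455]
tool_rot: [0.979, -0.202, -0.0, -0.0]
ft_force: [0.1, 4.1, 5.5]
grip_width: 0.0496
```

```bash
python3 - <<'E'
from h import *
st()
print(status.get_obs()['joint_torque'][5])
E
```

```text
t 29.85 pos [ 0.5295 -0.2424  0.2455] ang -23.25 z [-5.e-04  2.e-04 -1.e+00] F [0.07 4.11 5.49] M [ 0.393 -0.032  0.276] w 0.0496 q [-0.621  0.693  1.664 -0.     0.785 -0.215]
0.28269396163523197
```

>>> step_arm --pt "0.1 0 0 0 0 0 0" --pt "-0.2 0 0 0 0 0 0" --pt "-0.6 0 0 0 0 0 0" --pt "-1 0 0 0 0 0 0" --pt "-1 0 0 0 0 0 0" --pt "-1 0 0 0 0 0 0" --pt "-1 0 0 0 0 0 0" --pt "-1 0 0 0 0 0 0" --pt "-1 0 0 0 0 0 0" --pt "-1 0 0 0 0 0 0"

```text
time: 30.85
position: [0.5296, -0.2426, 0.2455]
tool_rot: [0.98, -0.201, 0.0, 0.0]
ft_force: [0.2, -0.1, 0.5]
grip_width: 0.0866
```

```bash
python3 - <<'E'
from h import *
st()
print(status.get_obs()['joint_torque'][5])
E
```

```text
t 30.85 pos [ 0.5296 -0.2426  0.2455] ang -23.24 z [ 1.e-04 -1.e-04 -1.e+00] F [ 0.22 -0.11  0.5 ] M [-0.064  0.042  0.048] w 0.0866 q [-0.621  0.693  1.663 -0.     0.785 -0.216]
0.00020863233658019453
```

>>> step_arm --pt "-1 0 0 -0.1 0 0 0" --pt "-1 0 0 -0.3 0 0 0" --pt "-1 0 0 -0.5 0 0 0" --pt "-1 0 0 -0.6 0 0 0" --pt "-1 0 0 -0.7 0 0 0" --pt "-1 0 0 -0.7 0 0 0" --pt "-1 0 0 -0.6 0 0 0" --pt "-1 0 0 -0.4 0 0 0" --pt "-1 0 0 -0.2 0 0 0" --pt "-1 0 0 0 0 0 0"

```text
time: 31.85
position: [0.5297, -0.2427, 0.349]
tool_rot: [0.98, -0.201, 0.001, 0.0]
ft_force: [-1.0, 0.3, -0.0]
grip_width: 0.0873
```

```bash
python3 - <<'E'
from h import *
st();snap('wrist','w10');snap('side','s10');snap('top','t10');st()
q=np.load('pics/s10.npz')['p'][60:150,300:400];cv2.imwrite('pics/c_s10.png',cv2.resize(q,None,fx=6,fy=6,interpolation=cv2.INTER_CUBIC)[...,::-1])
q=np.load('pics/w10.npz')['p'][150:300,220:420];cv2.imwrite('pics/c_w10.png',cv2.resize(q,None,fx=4,fy=4,interpolation=cv2.INTER_CUBIC)[...,::-1])
for f in('w10','s10'):
    p,d,W=world(f)
    k=(W[...,2]>.112)&(W[...,2]<.14)&(np.hypot(W[...,0]-.536,W[...,1]+.24)<.015)
    P=W[k];print(f,len(P),np.percentile(P[:,2],[50,90,98]),P[P[:,2]>.118].mean(0) if len(P) else '')
E
```

```text
t 31.85 pos [ 0.5297 -0.2427  0.349 ] ang -23.24 z [ 0.0014 -0.001  -1.    ] F [-0.96  0.28 -0.04] M [-0.068  0.064 -0.045] w 0.0873 q [-0.621  0.54   1.597  0.     1.003 -0.216]
t 32.0 pos [ 0.5294 -0.2425  0.3474] ang -23.24 z [-1.2e-03  8.0e-04 -1.0e+00] F [ 0.68  1.56 -0.5 ] M [-0.075  0.1    0.02 ] w 0.0868 q [-0.621  0.542  1.598 -0.     1.003 -0.216]
w10 499 [0.12342625 0.12438707 0.12498355] [ 0.53565229 -0.24226398  0.12318108]
s10 67 [0.12181922 0.1245307  0.12544169] [ 0.53526721 -0.23931612  0.12268017]
```

View pics/c_w10.png

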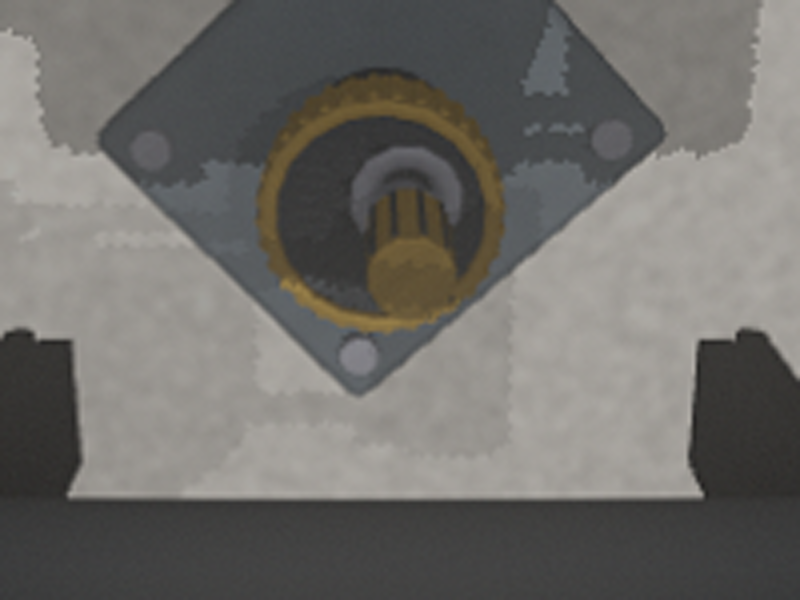

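View pics/s10.png

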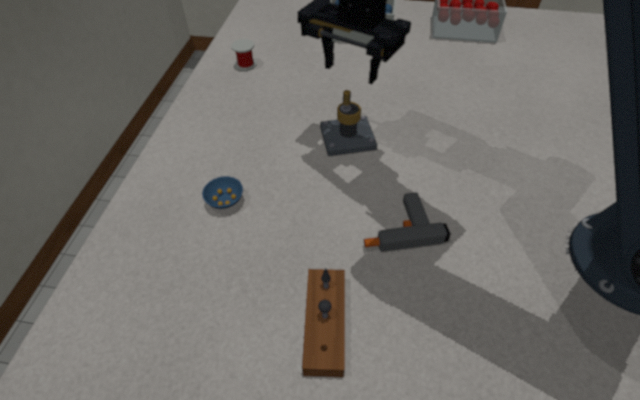

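The burr stands upright with its top at about 0.124 m, which is the home height. The gripper is clear, and the other objects, at (222,194), (412,235) and (325,290) in the side view, haven't moved. Handing in.

```bash
python3 - <<'E'
from h import *
print(robot.hand_in())
E
```

```text
the job is handed in; nothing more can be done
None
```

I took the gold burr out of the block, pushed it home in the collet holder and tightened the nut clockwise until it gripped. I handed the job in at about 32 s of the 64 s allowed.

- **Seating:** The push force rose to 15 N with only 0.2–0.3 mm of movement, at the expected floor depth. After I let go and lifted clear, the burr's top measured about 124 mm up, which is the height for fully home. It looked upright in the wrist and side views.
- **Tightening:** The jaws touched somewhere between 0.84 and 1.1 rad of turning. I stopped at about 1.28 rad.
    - **Final torque:** My estimate of the turning torque is about 0.32–0.35 N m. The arm was holding 0.28 N m at the stop, just before I opened the fingers.
    - **Checks that disagreed:** Single wrist-moment readings were noisy by about ±0.04 N m. The last-joint torque shifted with turning speed, so I relied on averaged and stationary readings. The slope I measured, about 0.7 N m per rad, is a little above the stated 0.3–0.6.
- **Other objects:** In the last side view the dish, glue gun and the other two burrs were where they started, and the gripper was touching nothing.

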